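# Draw the round-ended icing scraper from its sloped slot and close the keeper

## Task

Get the icing scraper with the half-round end out of the sloped rack and lay it flat in the dark baking tray; the slots are too narrow for a finger on either side of it, so it has to be coaxed part-way out over the rack's open front edge, without bearing down hard on it. Leave the rack's wire keeper swung forward and down, fully home in its catches, with the other two scrapers still in their slots and nothing else on the worktop disturbed.

Things in the scene. Friction and masses are not known exactly. Their poses are not given: they have to be found in the camera images.
- rack: Grey rack, fixed, 180 deep (its x) x 206 mm wide (y); origin on the worktop under its centre, x pointing away from the open front. Three slots along x, 62 mm wide, centred at y = -67, 0, 67 mm. Their floor slopes 0.17 rad: 50 mm high at x = 0, 65 mm at the lipless front edge (x = -89 mm), 35 mm at the back wall. Slot walls: 5 mm thick, 25 mm above the floor.
- scraper_round: White flat smooth plastic scraper, 150 long (its x) x 50 wide x 6 mm thick, about 70 g; end towards the rack's front (-x) is square, the far end (+x) is a half circle of 25 mm radius. Origin at the centre of its underside, z up through its face. It lies flat on the sloping floor of one of the slots, its front end 22 mm behind the rack's front edge.
- scraper_square: White flat scraper of the same 150 x 50 x 6 mm, both ends square, in another slot; origin at the centre of its underside. Must stay in its slot.
- scraper_fork: White flat scraper of the same 150 x 50 x 6 mm, its far end slotted into two prongs (slot 18 mm wide, 35 mm deep), in another slot; origin at the centre of its underside. Must stay in its slot.
- tray: Dark steel baking tray fixed to the worktop, 250 (its x) x 170 (its y) x 18 mm high, walls and floor 4 mm thick; origin at the centre of its underside on the worktop.
- bail (a joint): The rack's keeper: a steel wire U-bail, its wire 9 mm thick, hinged on both sides of the rack. 0 rad = down, level, its crossbar in front of the slot mouths and its arms in the catches; grows as it is swung up and back; 1.57 = upright. It is stiff enough to stay where it is left.
- bail_bar (a point): Middle of the keeper's crossbar, which runs 227 mm along the rack's y, 152 mm from the hinge line.
- bail_hinge (a point): Middle of the keeper's hinge line, which runs along the rack's y, 50 mm behind the rack's centre and 85 mm above the worktop.
- bottle_a: Clear capped bottle with a paper label, 50 mm across, 150 tall; bystander, origin under its centre.
- bottle_b: White capped bottle, 44 mm across, 120 tall; bystander, origin under its centre.
- case_box: Yellow box, 60 x 90 x 100 mm; bystander, origin under its centre.
- cutter: Steel ring cutter, 70 mm across, 30 tall; bystander, origin under its centre.
- bowl: Steel bowl, 140 mm across, 60 tall; bystander, origin under its centre.
- cup: White cup, 76 mm across, 85 tall; bystander, origin under its centre.
- spatula: Wood-handled steel spatula lying flat, 240 mm long; bystander, origin under its middle.
Not all that is in view belongs to the job. Leave any brown, turquoise or yellow look-alike of the scraper_round alone.

How it is judged:
By the outcome, as a careful person would: the job done as asked, in the order asked, and still so for the second after the job is handed in, with the robot touching nothing.
It also fails if it takes over 67 s, if anything falls off the work surface, if the arm or the gripper's body presses on something with over 40 N, if the wrist force passes 120 N, or if a joint passes its speed limit or range.

## Robot

A 6-joint arm with a two-finger parallel gripper is mounted at the origin on the work surface. World frame = base frame: x ahead of the robot, y to its left, z up, the work surface at z = 0. Lengths are in mm, angles in degrees, forces in N, time in s.
With the tool pointing down it reaches from about 350 to 850 mm from the base axis. Payload 8.1 kg.
Tool frame: the origin (TCP) lies between the finger pads; the fingertips stand 22 mm ahead of it and the grasp point (between the pads) lies 3 mm ahead of it (r.nose_length is the z of the fingertips in the tool frame, in mm); z points along the fingers, x is the direction in which the jaws open and shut, and the axes are right-handed (so a half turn about z gives the same grasp; the last joint's range is limited). The gripper opens to 85 mm and grips with 20 to 120 N. Pads are 22 mm wide; open, the fingers measure 114 mm over their backs; the gripper's body (76 mm by 85 mm) begins 54 mm behind the grasp point. The pads swing forward as they close: fully open they stand 13 mm farther back than shut.
Start: joints at [-71.815, 7.471, 85.268, -0, 87.261, -4.893], TCP at [235.217, -551.977, 253.292] pointing down, gripper open.
Joint ranges: [-169.43, 169.43], [-51.17, 129.36], [1.28, 143.12], [-76.62, 256.62], [0, 156.53], [-152.29, 152.29]. Speed limits (degrees/s): [136.94, 136.94, 159.86, 180, 180, 180].

## Interface

Orientations are given as [roll, pitch, yaw] about the fixed x, y, z axes, in that order (R = Rz(yaw) Ry(pitch) Rx(roll)).
In Python, from bench import r gives the robot as it stands.
- The arm moves only by the shell command python3 -m jog 'ROWS' [FORCE]. ROWS is JSON, a list of rows, each a list of 5 numbers: the shift along the tool's x, y, z in m, then the turn about the tool's z in degrees, then the opening in per cent of the stroke, from 0 (shut) to 100 (fully open). A call has 1 to 8 rows; each row is the pose to reach, as a shift and turn from the pose measured when the call began, along the tool's axes at that moment; what a row does not reach only later rows make up. A row lasts 1/10 s, in which the tool goes at most 50 mm and 8.59 degrees, less where a joint would pass 70% of its speed; a pose out of reach is approached as far as the arm can. A call with a gripper value outside its range is refused whole. The fingers move at their own pace and stop on an object; FORCE is the grip in N (left out, the last holds). Time passes only in rows, so rows that repeat a pose let the fingers close. It gives the time, the measured TCP pose, the force and the opening at its end, in the units of the state.
- r.sense(): the state, without advancing time (a new reading comes with each control period).
- r.snapshot(name): name is "side" or "top" or "wrist"; returns a dict with "image" (400x640x3 uint8, red, green, blue), "K" (3x3 intrinsics, pixels), "T" (4x4, takes a point from camera to world coordinates); the wrist camera has in their place "tool_from_camera" (4x4, takes a point from camera to tool coordinates, whose origin is the TCP and whose axes are the tool frame's). Camera axes: x right, y down, z forward; pixel columns grow to the right and rows downward; lengths in mm; the calibration is good to about 2 mm. A picture is of the moment at which its call begins: read the wrist's pose just before it. There is no depth.
- r.hand_in(): hands the job in, once; it reports no verdict.
Trained networks look in a picture, given as the dict that the camera call returned (one of the last four; its "shot" number tells which), for a name from the list of things; names that differ only in an ending like _2 or _b are one class to them, and where a whole thing is asked for, a point or a joint stands for the part that bears it (a point fixed in the world has none). Each returns a list of dicts, best first, with "conf" (0 to 1); they miss things now and then, are a little off and sometimes report something else, mostly with a low value. They report only what shows in the picture. A call takes as long as a camera call. They do not tell look-alikes from the thing itself.
- r.search_frame(picture, label): "bbox" ([left, top, right, bottom] in pixels, round what is visible of it).
- r.pinpoint(picture, label): "uv" ([column, row] in pixels: a listed point, or the origin of a listed thing).
The state is a dict: "time": time; "joint_pos": joint angles; "qd": joint speeds; "joint_efforts": joint torques, N m; "tool_pos": TCP position; "tcp_rot": TCP orientation; "ft_force": force on the tool from outside, world axes, zero at the start; "wrist_torque": the same for the moment, N m; "finger_gap": finger opening in mm.
Only numpy, scipy, OpenCV 4.12 (cv2) and the standard library are available. Lean on these libraries where they do the work, as an engineer would, in place of code of your own. Each camera call takes 0.05 s, during which the arm holds its last target. There are 200 camera calls.

## Working session

There is one attempt and no reset: what is moved stays moved. The work goes in short steps, Python scripts to look and compute and a shell command to move; the robot and the scene stay as the last step left them, time stands still between calls to the robot, and variables do not carry over. Pictures are saved under pics/ and viewed, about 8 in all and at most 12, crops included, and the job is handed in when it is done.

```bash
ls; mkdir -p pics
cat > h.py <<'E'
import numpy as np, cv2
from bench import r
from scipy.spatial.transform import Rotation as R
def save(p,n,crop=None,s=1):
    im=p["image"][:,:,::-1]
    if crop: im=im[crop[1]:crop[3],crop[0]:crop[2]]
    if s!=1: im=cv2.resize(im,None,fx=s,fy=s,interpolation=cv2.INTER_CUBIC)
    cv2.imwrite(f"pics/{n}.png",im)
def ray(p,uv,z,T=None):
    T=p["T"] if T is None else T
    d=T[:3,:3]@np.linalg.solve(p["K"],[uv[0],uv[1],1.]); o=T[:3,3]
    return o+d*(z-o[2])/d[2]
def proj(p,X,T=None):
    T=p["T"] if T is None else T
    c=T[:3,:3].T@(np.asarray(X,float)-T[:3,3]); u=p["K"]@c; return u[:2]/u[2]
def toolT(s):
    T=np.eye(4);T[:3,:3]=R.from_euler('xyz',s["tcp_rot"],degrees=True).as_matrix();T[:3,3]=s["tool_pos"];return T
E
python3 - <<'E'
from h import *
print(r.sense())
for n in ("top","side"):
    p=r.snapshot(n); save(p,n+"0")
    p["T"]=np.array(p["T"]);print(n,p["T"].round(2).tolist())
    for l in "rack scraper_round scraper_square scraper_fork tray bail bail_bar bail_hinge bottle_a bottle_b case_box cutter bowl cup spatula".split():
        f=r.search_frame(p,l) if 'bail_' not in l else []
        u=r.pinpoint(p,l) if l!='bail' else []
        print(l,[(np.round(x["bbox"]).tolist(),round(x["conf"],2)) for x in f][:3],[(np.round(x["uv"],1).tolist(),round(x["conf"],2),ray(p,x["uv"],0).round().tolist()) for x in u][:3])
E
```

```text
pics
{'time': 0.0, 'joint_pos': array([-7.18124745e+01,  7.51499921e+00,  8.53304589e+01, -6.59554772e-04,
        8.72623928e+01, -4.89321574e+00]), 'qd': array([-0.01116368,  0.01900438,  0.10430235, -0.03704284, -0.0448353 ,
        0.00650936]), 'joint_efforts': array([-2.74342310e-03, -5.69404435e+01, -5.00554097e+01, -3.28380838e-04,
        1.47850870e-02,  8.30338934e-06]), 'tool_pos': array([ 235.0684999 , -551.46728685,  252.23423566]), 'tcp_rot': array([-1.79991457e+02,  1.07514075e-01, -6.69192186e+01]), 'ft_force': array([-0.67010557, -0.36850103,  0.4785157 ]), 'wrist_torque': array([0.00061362, 0.01850278, 0.02087674]), 'finger_gap': 85.45498766630713}
top [[0.02, -1.0, 0.08, 406.24], [-1.0, -0.02, 0.01, -37.09], [-0.01, -0.08, -1.0, 1538.15], [0.0, 0.0, 0.0, 1.0]]
rack [([208.0, 132.0, 299.0, 204.0], 0.77)] []
scraper_round [([252.0, 149.0, 271.0, 197.0], 0.96), ([203.0, 95.0, 254.0, 130.0], 0.72), ([218.0, 241.0, 267.0, 270.0], 0.66)] [([262.7, 173.7], 0.97, [588.0, 163.0, 0.0]), ([225.5, 114.3], 0.96, [772.0, 285.0, 0.0]), ([241.5, 256.2], 0.84, [332.0, 219.0, 0.0])
[... 2954 characters left out ...]
-0.0])]
bottle_b [([301.0, 118.0, 312.0, 150.0], 0.63), ([357.0, 112.0, 372.0, 150.0], 0.58)] [([308.1, 143.6], 0.84, [460.0, 441.0, 0.0]), ([362.4, 143.1], 0.64, [677.0, 441.0, 0.0]), ([341.6, 262.4], 0.34, [550.0, -221.0, -0.0])]
case_box [([395.0, 162.0, 419.0, 202.0], 0.58)] [([406.8, 193.1], 0.7, [796.0, 106.0, 0.0])]
cutter [] [([286.2, 222.0], 0.79, [386.0, -38.0, 0.0]), ([407.3, 254.6], 0.7, [745.0, -194.0, 0.0])]
bowl [] [([279.6, 343.1], 0.67, [382.0, -490.0, 0.0])]
cup [([400.0, 225.0, 428.0, 260.0], 0.63)] [([408.9, 254.4], 0.8, [750.0, -193.0, 0.0])]
spatula [([338.0, 329.0, 440.0, 356.0], 0.71), ([398.0, 224.0, 431.0, 262.0], 0.69)] [([386.9, 338.4], 0.8, [644.0, -484.0, 0.0])]
```

Run:
```python
import cv2,numpy as np
a=cv2.imread("pics/top0.png")[80:290,150:520]; b=cv2.imread("pics/side0.png")[90:300,220:450]
a=cv2.resize(a,None,fx=1.25,fy=1.25); b=cv2.resize(b,(480,438),interpolation=cv2.INTER_CUBIC)
t=cv2.imread("pics/top0.png")[125:212,200:305]; t=cv2.resize(t,(528,438),interpolation=cv2.INTER_CUBIC)
c=np.zeros((600,800,3),np.uint8)
t=cv2.resize(t,(400,331));b=cv2.resize(b,(400,331)); c[:331,:400]=t;c[:331,400:]=b; c[335:335+262,:462]=a[:262,:462]
cv2.imwrite("pics/m1.png",c)
```

```text
(no output)
```

View pics/m1.png

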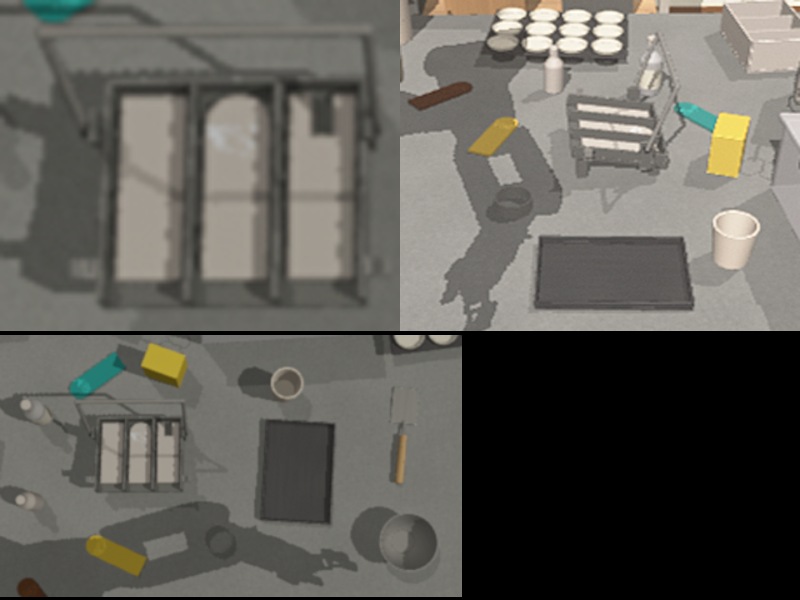

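The picture shows the rack with its mouths towards the robot. In the top view:
- **Left slot:** square scraper at (238,174).
- **Middle slot:** half-round scraper at (262,174).
- **Right slot:** fork scraper at (286,172).

The turquoise (228,113), yellow (242,256) and brown scrapers are loose look-alikes on the worktop. The white middle one, with its half-round end at the back, is the one meant. The keeper stands up and back behind the rack, and the tray is at (388,189). I'll move over the rack's front for a closer look.

```bash
python3 -m jog '[[-0.03,-0.03,-0.03,0,100],[-0.07,-0.065,-0.06,0,100],[-0.105,-0.1,-0.08,0,100],[-0.14,-0.135,-0.08,0,100],[-0.175,-0.17,-0.08,0,100],[-0.21,-0.2,-0.08,0,100],[-0.245,-0.235,-0.08,0,100],[-0.28,-0.27,-0.08,0,100]]' 30
python3 -m jog '[[-0.035,-0.035,0,0,70],[-0.07,-0.07,0,0,50],[-0.105,-0.1,0,0,30],[-0.14,-0.13,0,0,0],[-0.175,-0.165,0,0,0],[-0.21,-0.2,0,0,0],[-0.24,-0.23,0,0,0],[-0.267,-0.252,0,0,0]]'
python3 -m jog '[[0,0,0,8,0],[0,0,0,16,0],[0,0,0,23,0],[0,0,0,23,0]]'
python3 - <<'E'
from h import *
s=r.sense(); print(s["time"],s["tool_pos"],s["tcp_rot"],s["joint_pos"].round(1))
p=r.snapshot("wrist"); T=toolT(s)@np.array(p["tool_from_camera"]); print(T.round(2).tolist(),p["K"])
save(p,"w1"); np.savez("w1.npz",T=T,K=p["K"])
for l in "scraper_round scraper_square scraper_fork bail_bar bail_hinge rack".split():
    print(l,[(np.round(x["uv"],1).tolist(),round(x["conf"],2),ray(p,x["uv"],52,T).round(1).tolist()) for x in r.pinpoint(p,l)][:2])
E
```

```text
time: 3.6
tool_pos: [370.6, -195.3, 333.7]
tcp_rot: [-180.0, -0.1, -67.0]
ft_force: [2.1, -0.4, -0.0]
finger_gap: 85.6
time: 4.4
tool_pos: [498.4, 151.6, 333.4]
tcp_rot: [-179.9, -0.0, -66.9]
ft_force: [-0.2, -0.2, 0.4]
finger_gap: -0.0
time: 4.8
tool_pos: [498.4, 151.7, 333.4]
tcp_rot: [-179.9, -0.0, -90.0]
ft_force: [0.3, -0.3, 0.5]
finger_gap: 0.1
4.8 [498.40386154 151.74155614 333.44623881] [-1.79930183e+02 -2.44151663e-02 -8.99702481e+01] [ 11.3  -6.   90.6  -0.   95.4 101.3]
[[0.0, -0.96, -0.26, 565.92], [-1.0, -0.0, -0.0, 150.75], [0.0, 0.26, -0.96, 453.71], [0.0, 0.0, 0.0, 1.0]] [[308.55897629   0.         320.95937249]
 [  0.         308.55897629 200.90537084]
 [  0.           0.           1.        ]]
scraper_round [([281.4, 263.0], 0.75, [363.8, 206.8, 52.0]), ([318.2, 103.2], 0.73, [581.7, 153.9, 52.0])]
scraper_square [([266.7, 105.9], 0.62, [578.4, 218.0, 52.0])]
scraper_fork [([369.5, 99.6], 0.89, [586.0, 90.3, 52.0])]
bail_bar []
bail_hinge []
rack []
```

View pics/w1.png

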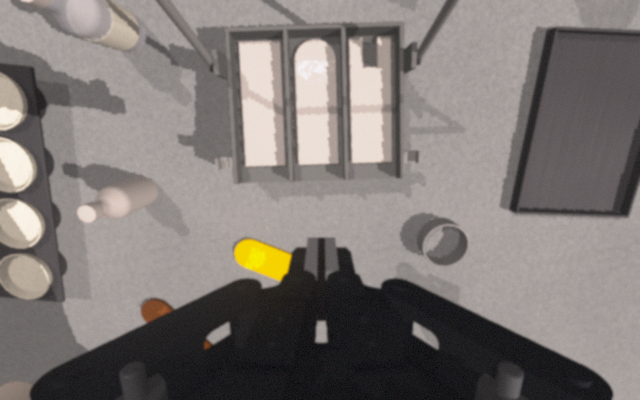

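The wrist view shows the round-ended scraper in the middle slot, front edge at rows ~164, cols 299–340, with the square left and the fork right. Rack front corners are about (238,183) and (401,178). Next I work out the rack, keeper and tray poses.

Run:
```python
from h import *
from scipy.optimize import least_squares
d=np.load("w1.npz");T=d["T"];p=dict(K=d["K"])
for uv,z in [((299,165),67.5),((340,163),67.5),((247,167),67.5),((283,166),67.5),((352,164),67.5),((391,162),67.5),((238,183),90),((401,178),90),((231,28),60),((402,24),60)]:
    print(uv,z,ray(p,uv,z,T).round(1))
# tray corners at z=18 from top cam
t=r.snapshot("top"); s=r.snapshot("side"); t["T"]=np.array(t["T"]);s["T"]=np.array(s["T"])
print(r.sense()["time"])
save(t,"rt",(190,90,430,240),3)
ut=r.pinpoint(t,"bail_bar"); us=r.pinpoint(s,"bail_bar"); tr=r.pinpoint(t,"tray")
print(ut,us,[ray(t,x["uv"],0) for x in tr])
if ut and us:
    f=lambda X:np.r_[proj(t,X)-ut[0]["uv"],proj(s,X)-us[0]["uv"]]
    q=least_squares(f,[650,150,200]);print(q.x,q.fun)
```

```text
(299, 165) 67.5 [506.9 178.   67.5]
(340, 163) 67.5 [509.4 126.5  67.5]
(247, 167) 67.5 [504.3 243.6  67.5]
(283, 166) 67.5 [505.6 198.2  67.5]
(352, 164) 67.5 [508.2 111.4  67.5]
(391, 162) 67.5 [510.7  62.5  67.5]
(238, 183) 90 [488.5 250.2  90. ]
(401, 178) 90 [494.7  54.5  90. ]
(231, 28) 60 [663.5 253.6  60. ]
(402, 24) 60 [667.8  57.8  60. ]
5.25
[{'uv': [251.3, 135.3], 'conf': 0.73}] [{'uv': [372.0, 125.0], 'conf': 0.79}] [array([ 546.88226502, -227.83553666,    0.        ])]
[663.84006942 165.95292093 232.28567795] [ 0.04709682 -0.65468748 -0.7928138   0.10544897]
```

View pics/rt.png

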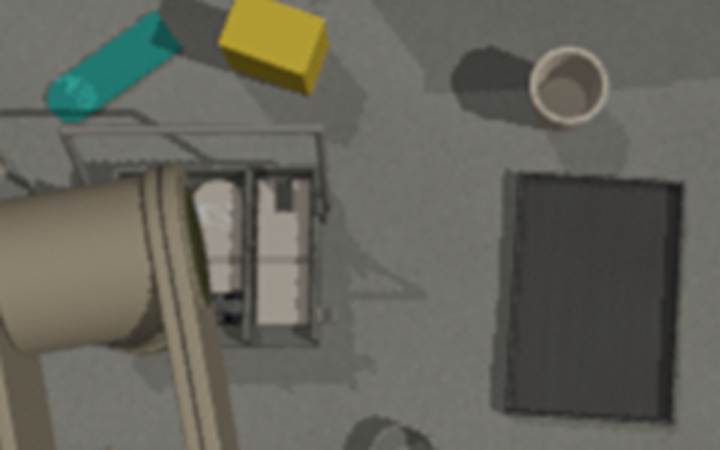

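Geometry agrees: the bar is 152 mm from the hinge, at about 105°. The rack is at about (575,154), yaw ~1.6°. Next I put the shut fingertips down on the middle scraper.

```bash
python3 -m jog '[[-0.001,-0.025,0.04,0,0],[-0.002,-0.05,0.08,-1,0],[-0.002,-0.068,0.125,-1.6,0],[-0.002,-0.068,0.17,-1.6,0],[-0.002,-0.068,0.21,-1.6,0],[-0.002,-0.068,0.235,-1.6,0],[-0.002,-0.068,0.24,-1.6,0],[-0.002,-0.068,0.24,-1.6,0]]'
python3 - <<'E'
from h import *
s=r.sense();T=toolT(s);p=r.snapshot("wrist");save(p,"w2",(200,0,480,300),2)
print(s["tool_pos"],s["tcp_rot"],s["ft_force"],r.nose_length)
E
```

```text
time: 6.2
tool_pos: [566.3, 153.5, 93.0]
tcp_rot: [180.0, -0.0, -88.3]
ft_force: [0.5, 0.1, 1.1]
finger_gap: -0.2
[566.26527222 153.46849462  93.03797502] [ 1.79975604e+02 -4.03533725e-02 -8.82608759e+01] [0.53729604 0.08299841 1.13129984] 22.0
```

View pics/w2.png

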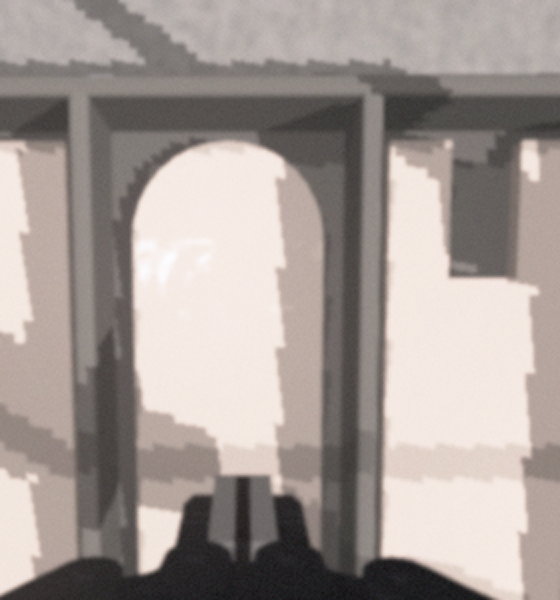

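The enlarged crop confirms it: the white scraper with the half-round far end, in the middle slot. The fingers are centred on it, clear of both walls. I lower in small steps.

```bash
python3 -m jog '[[0,0,0.005,0,0],[0,0,0.010,0,0],[0,0,0.011,0,0]]'; python3 -m jog '[[0,0,0.001,0,0],[0,0,0.001,0,0]]';python3 -m jog '[[0,0,0.001,0,0],[0,0,0.001,0,0]]'
```

```text
time: 6.55
tool_pos: [567.8, 153.8, 84.2]
tcp_rot: [-179.8, -0.0, -88.3]
ft_force: [-0.1, 0.2, -0.8]
finger_gap: -0.0
time: 6.75
tool_pos: [567.9, 153.8, 83.4]
tcp_rot: [-179.8, -0.0, -88.3]
ft_force: [-0.7, 1.0, -0.4]
finger_gap: 0.3
time: 6.95
tool_pos: [567.9, 153.8, 82.3]
tcp_rot: [-179.8, -0.0, -88.3]
ft_force: [0.5, -1.3, 0.5]
finger_gap: -0.0
```

```bash
for i in 1 2 3; do python3 -m jog '[[0,0,0.001,0,0],[0,0,0.001,0,0]]' | egrep 'pos|force'; done
```

```text
tool_pos: [567.8, 153.8, 81.2]
ft_force: [-0.0, -0.5, 0.0]
tool_pos: [568.2, 153.8, 80.6]
ft_force: [-0.4, 0.0, 2.5]
tool_pos: [568.8, 153.9, 80.4]
ft_force: [-0.8, -0.6, 4.8]
```

```bash
python3 -m jog '[[0,0.002,0.0007,0,0],[0,0.005,0.0002,0,0],[0,0.008,-0.0003,0,0],[0,0.011,-0.0008,0,0],[0,0.014,-0.0013,0,0],[0,0.017,-0.0018,0,0],[0,0.020,-0.0023,0,0]]' | egrep 'pos|force'
python3 - <<'E'
from h import *
s=r.sense();p=r.snapshot("wrist");save(p,"w3",(200,0,480,300),2)
E
```

```text
tool_pos: [549.7, 153.5, 83.7]
ft_force: [3.9, 0.7, 6.1]
```

View pics/w3.png

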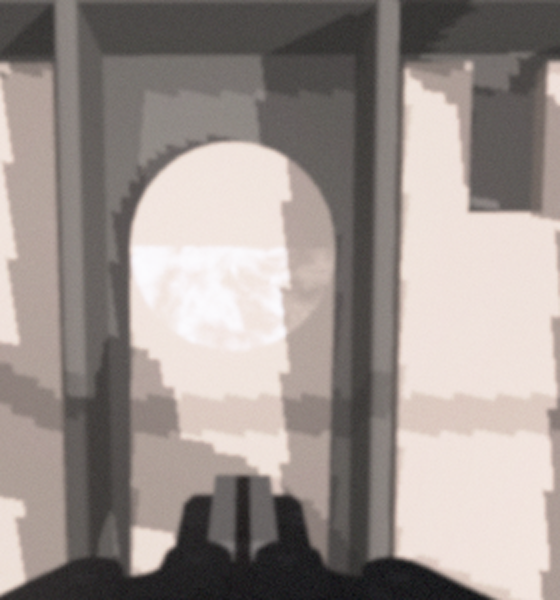

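The scraper came forward with the fingers, leaving a gap behind its round end, with about 6 N on it. I carry on dragging.

```bash
python3 -m jog '[[0,0.003,0.0002,0,0],[0,0.006,-0.0003,0,0],[0,0.009,-0.0008,0,0],[0,0.012,-0.0013,0,0],[0,0.015,-0.0018,0,0],[0,0.018,-0.0024,0,0],[0,0.021,-0.0029,0,0],[0,0.023,-0.0032,0,0]]' | egrep 'pos|force'
python3 -m jog '[[0,0.003,0.0002,0,0],[0,0.006,-0.0003,0,0],[0,0.009,-0.0008,0,0],[0,0.012,-0.0013,0,0],[0,0.015,-0.0018,0,0],[0,0.018,-0.0024,0,0],[0,0.021,-0.0029,0,0],[0,0.023,-0.0032,0,0]]' | egrep 'pos|force'
python3 - <<'E'
from h import *
s=r.sense();p=r.snapshot("wrist");save(p,"w4",(160,0,480,300),2); T=toolT(s)@np.array(p["tool_from_camera"]); np.savez("w4.npz",T=T,K=p["K"])
print([(x["uv"],x["conf"]) for x in r.pinpoint(p,"scraper_round")][:2])
E
```

```text
tool_pos: [526.9, 152.9, 87.6]
ft_force: [3.9, 0.2, 5.8]
tool_pos: [504.5, 152.3, 91.5]
ft_force: [3.5, 0.7, 6.3]
[([318.4, 221.2], 0.77)]
```

View pics/w4.png

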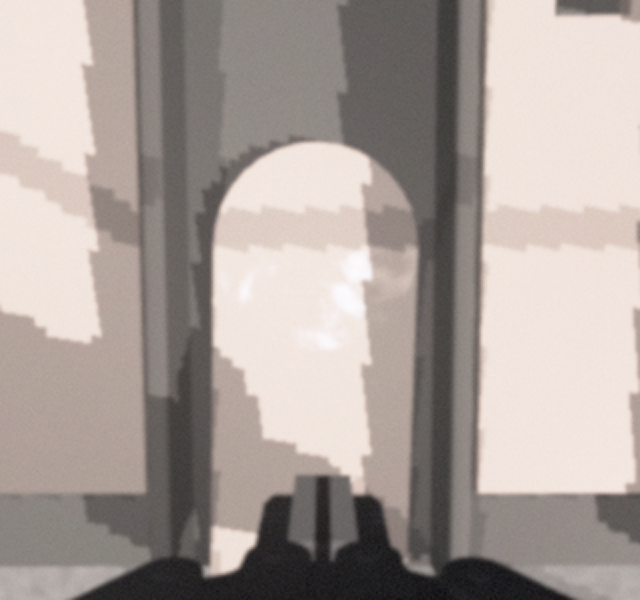

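The far round end now lies at crop (318,140) and the other scrapers haven't moved. I check the overhang, then lift and position the open jaws over the part that sticks out.

```bash
python3 - <<'E'
from h import *
d=np.load("w4.npz");p=dict(K=d["K"])
print(ray(p,(319,70),53,d["T"]), ray(p,(266,125),56,d["T"]),ray(p,(369,125),56,d["T"]))
E
python3 -m jog '[[0,0,-0.02,0,0],[0,0,-0.05,0,30],[0,0.02,-0.05,0,60],[0,0.0425,-0.05,0,100],[0,0.0425,-0.05,0,100],[0,0.0425,-0.05,0,100],[0,0.0425,-0.05,0,100],[0,0.0425,-0.05,0,100]]'
python3 - <<'E'
from h import *
s=r.sense();p=r.snapshot("side");save(p,"s5",(300,130,400,210),7)
E
```

```text
[593.92180943 154.89283623  53.        ] [567.49223903 180.22185057  56.        ] [569.04814986 129.51547251  56.        ]
time: 10.8
tool_pos: [461.6, 150.9, 140.7]
tcp_rot: [-179.3, 0.1, -88.3]
ft_force: [-0.5, -0.7, -1.0]
finger_gap: 85.7
```

View pics/s5.png

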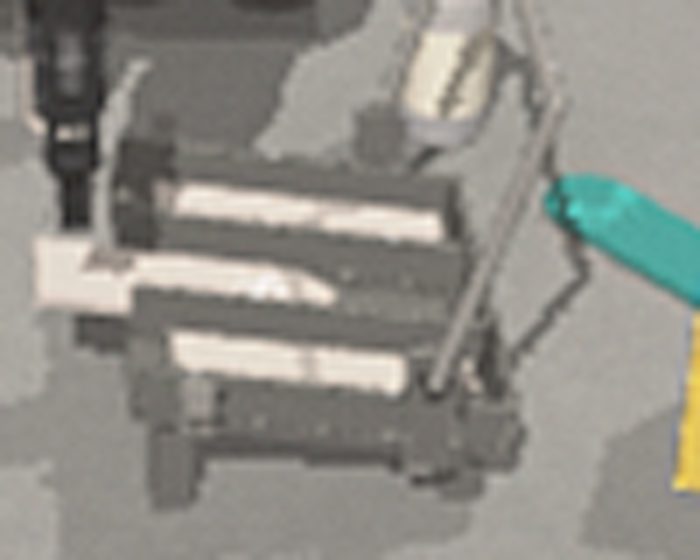

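The scraper overhangs the front edge by about 40 mm (crop cols 35–135) and stays level with the slope. I lower over it and grip across its width.

```bash
python3 -m jog '[[0,0,0.03,0,100],[0,0,0.055,0,100],[0,0,0.0605,0,100],[0,0,0.0605,0,100],[0,0,0.0605,0,50],[0,0,0.0605,0,50],[0,0,0.0605,0,50],[0,0,0.0605,0,50]]' 40
python3 -m jog '[[0,0,0,0,50],[0,0,0,0,50],[0,0,0,0,50]]'
```

```text
time: 11.65
tool_pos: [463.5, 151.2, 81.8]
tcp_rot: [-179.2, 0.1, -88.3]
ft_force: [-1.1, 0.9, 6.0]
finger_gap: 48.7
time: 11.95
tool_pos: [463.7, 151.3, 82.0]
tcp_rot: [-179.1, 0.1, -88.3]
ft_force: [0.1, 0.6, 2.1]
finger_gap: 48.4
```

```bash
python3 -m jog '[[0,0,-0.005,0,45],[0,0.01,-0.015,0,45],[0,0.02,-0.035,0,45],[0,0.03,-0.06,0,45],[0,0.04,-0.085,0,45],[0,0.05,-0.11,0,45],[0,0.05,-0.12,0,45],[0,0.05,-0.12,0,45]]'
python3 - <<'E'
from h import *
s=r.sense();p=r.snapshot("side");q=r.snapshot("wrist");save(p,"s6",(280,90,400,210),3);save(q,"w6",(120,0,520,400),0.9)
a=cv2.imread("pics/s6.png");b=cv2.imread("pics/w6.png");cv2.imwrite("pics/m6.png",cv2.hconcat([a,b]))
E
```

```text
time: 12.75
tool_pos: [413.0, 149.8, 203.0]
tcp_rot: [-178.9, 0.1, -88.2]
ft_force: [-0.2, 0.3, -1.0]
finger_gap: 49.0
```

View pics/m6.png

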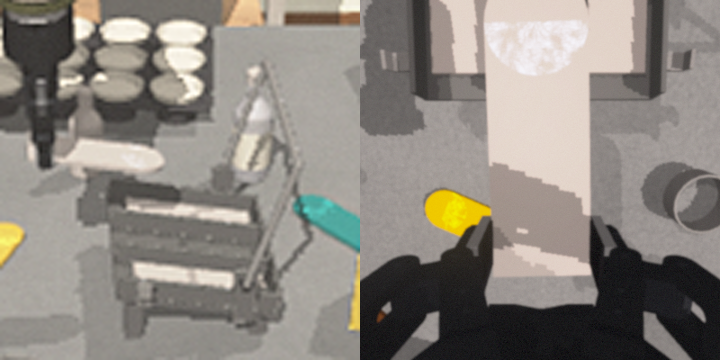

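The scraper is held clear of the rack, and the other two are still in their slots. On to the tray.

```bash
python3 -m jog '[[0.03,-0.006,0,0,45],[0.075,-0.014,0,0,45],[0.12,-0.022,0,0,45],[0.165,-0.03,0,0,45],[0.21,-0.038,0,0,45],[0.255,-0.046,0,0,45],[0.3,-0.055,0,0,45],[0.335,-0.061,0,0,45]]'
python3 -m jog '[[0.025,-0.005,0,1,45],[0.038,-0.007,0,3,45],[0.042,-0.008,0.03,3,45],[0.042,-0.008,0.07,3,45],[0.042,-0.008,0.1,3,45],[0.042,-0.008,0.13,3,45],[0.042,-0.008,0.13,3,45]]'
python3 - <<'E'
from h import *
s=r.sense();p=r.snapshot("side");q=r.snapshot("wrist");save(p,"s7",(280,200,400,320),3);save(q,"w7",(120,0,520,400),0.9)
a=cv2.imread("pics/s7.png");b=cv2.imread("pics/w7.png");cv2.imwrite("pics/m7.png",cv2.hconcat([a,b]))
E
```

```text
time: 13.65
tool_pos: [482.4, -186.1, 198.4]
tcp_rot: [-179.3, 0.1, -88.3]
ft_force: [0.6, 0.6, -1.4]
finger_gap: 49.0
time: 14.35
tool_pos: [489.0, -224.5, 62.2]
tcp_rot: [-179.9, 0.5, -91.4]
ft_force: [0.1, 0.2, -1.3]
finger_gap: 49.0
```

View pics/m7.png

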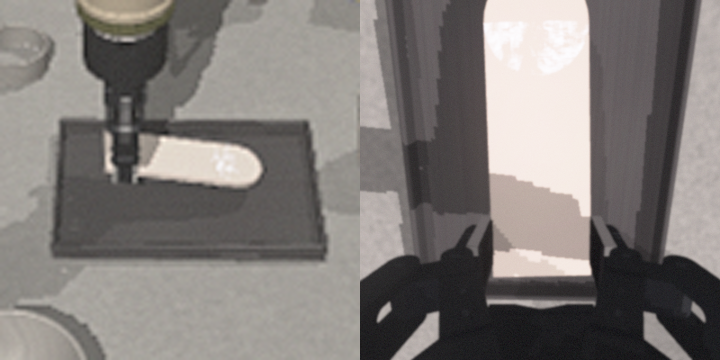

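```bash
python3 -m jog '[[0,0,0.008,0,45],[0,0,0.016,0,45],[0,0,0.02,0,45],[0,0,0.023,0,45],[0,0,0.026,0,45],[0,0,0.029,0,45],[0,0,0.031,0,45],[0,0,0.031,0,45]]' 25
python3 -m jog '[[0,0,0.001,0,45],[0,0,0.002,0,45],[0,0,0.003,0,45],[0,0,0.003,0,45]]'
```

```text
time: 15.25
tool_pos: [492.8, -226.6, 36.6]
tcp_rot: [-179.5, 0.3, -91.4]
ft_force: [-0.8, -0.1, 0.9]
finger_gap: 48.8
time: 15.65
tool_pos: [492.9, -226.6, 33.6]
tcp_rot: [-179.5, 0.2, -91.4]
ft_force: [1.0, 0.5, 1.1]
finger_gap: 48.5
```

```bash
python3 -m jog '[[0,0,0.0015,0,45],[0,0,0.003,0,45],[0,0,0.004,0,45],[0,0,0.004,0,45]]' | egrep 'pos|force'
python3 -m jog '[[0,0,0.001,0,45],[0,0,0.002,0,45],[0,0,0.002,0,45]]'| egrep 'pos|force'
```

```text
tool_pos: [492.8, -226.5, 29.4]
ft_force: [-0.7, 0.3, 1.9]
tool_pos: [492.8, -226.4, 27.2]
ft_force: [-1.0, 0.3, 1.9]
```

```bash
python3 -m jog '[[0,0,0.001,0,45],[0,0,0.0025,0,45],[0,0,0.0025,0,62],[0,0,0.0025,0,72],[0,0,0.0025,0,76],[0,0,0.0025,0,76]]'
python3 -m jog '[[0,0,-0.02,0,76],[0,0,-0.05,0,76],[0,0,-0.1,0,76],[0,0,-0.15,0,60],[0,0,-0.2,0,40],[0,0,-0.25,0,20],[0,0,-0.3,0,0],[0,0,-0.3,0,0]]'
python3 - <<'E'
from h import *
s=r.sense();p=r.snapshot("side");q=r.snapshot("wrist");save(p,"s8",(280,200,400,320),3);save(q,"w8",(120,0,520,400),0.9)
a=cv2.imread("pics/s8.png");b=cv2.imread("pics/w8.png");cv2.imwrite("pics/m8.png",cv2.hconcat([a,b]))
t=r.snapshot("top");ut=r.pinpoint(t,"bail_bar"); us=r.pinpoint(p,"bail_bar");print(ut,us,s["joint_pos"].round())
from scipy.optimize import least_squares
if ut and us:
    for c in(t,p): c["T"]=np.array(c["T"])
    q=least_squares(lambda X:np.r_[proj(t,X)-ut[0]["uv"],proj(p,X)-us[0]["uv"]],[650,150,200]);print(q.x,q.fun)
E
```

```text
time: 16.95
tool_pos: [492.8, -226.4, 24.6]
tcp_rot: [-179.5, 0.3, -91.4]
ft_force: [0.1, 0.8, 0.8]
finger_gap: 64.8
time: 17.75
tool_pos: [492.6, -229.3, 334.2]
tcp_rot: [-178.8, -0.1, -91.4]
ft_force: [1.3, -0.5, 0.3]
finger_gap: -0.1
[{'uv': [251.4, 133.8], 'conf': 0.9}] [{'uv': [370.6, 125.8], 'conf': 0.65}] [-31.  -4.  88.   0.  94.  61.]
[664.74992472 166.32354628 229.93540181] [-0.04898058  0.67948447  0.82226643 -0.10949579]
```

View pics/m8.png

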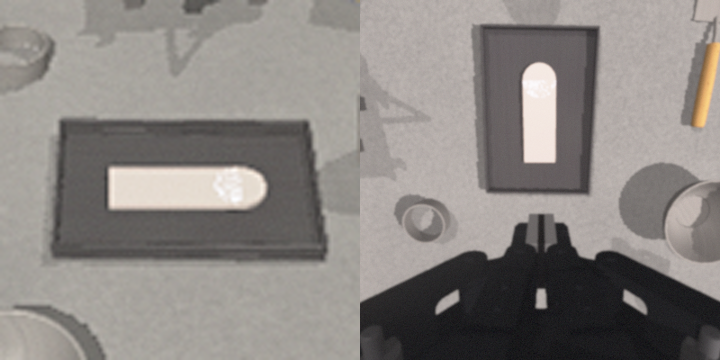

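The scraper lies flat in the middle of the tray. The keeper's bar is still near (665,157,231), at about 105°. I'll approach from behind it with shut fingers.

```bash
python3 -m jog '[[-0.03,-0.015,0,0,0],[-0.075,-0.037,0,0,0],[-0.12,-0.059,0,0,0],[-0.16,-0.079,0,0,0],[-0.2,-0.099,0,0,0],[-0.24,-0.118,0,0,0],[-0.28,-0.138,0,0,0],[-0.32,-0.158,0,0,0]]' | egrep 'pos|force'
python3 -m jog '[[-0.04,-0.02,0,-1,0],[-0.07,-0.034,0,-3,0],[-0.071,-0.0345,0,-3,0],[-0.071,-0.0345,0,-3,0],[-0.071,-0.0345,0,-3,0]]'
```

```text
tool_pos: [654.8, 90.6, 323.0]
ft_force: [0.9, -1.2, 0.7]
time: 19.3
tool_pos: [690.5, 159.8, 322.2]
tcp_rot: [-179.9, 0.3, -88.4]
ft_force: [0.1, -1.3, 0.6]
finger_gap: 0.2
```

```bash
python3 -m jog '[[0.002,-0.006,0.02,0,0],[0.003,-0.006,0.05,0,0],[0.003,-0.006,0.08,0,0],[0.003,-0.006,0.088,0,0],[0.003,-0.006,0.088,0,0]]'
python3 - <<'E'
from h import *
p=r.snapshot("side");save(p,"s9",(310,80,430,200),5)
E
```

```text
time: 19.8
tool_pos: [695.5, 156.1, 232.5]
tcp_rot: [179.8, 0.3, -88.5]
ft_force: [-0.6, -0.2, 0.0]
finger_gap: -0.0
```

View pics/s9.png

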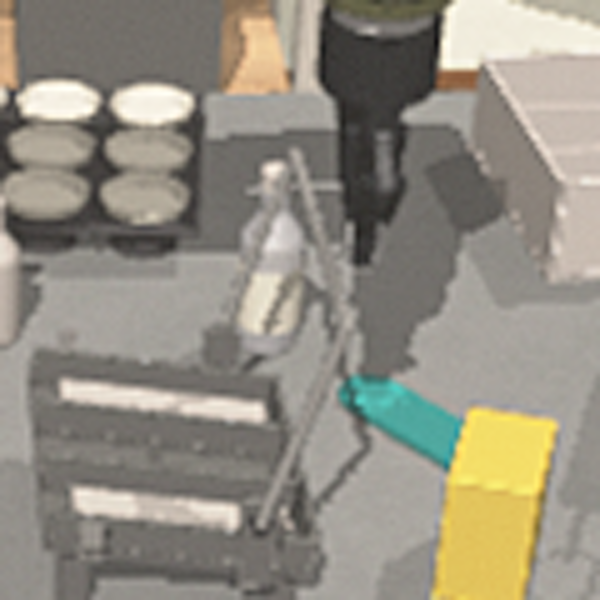

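The fingers are behind the crossbar, clear of it and between the arms. I push forward along its arc.

```bash
python3 -m jog '[[0,0.008,-0.001,0,0],[0,0.015,-0.002,0,0],[0,0.022,-0.003,0,0],[0,0.03,-0.005,0,0],[0,0.038,-0.006,0,0],[0,0.046,-0.007,0,0],[0,0.055,-0.0075,0,0],[0,0.063,-0.007,0,0]]'
```

```text
time: 20.65
tool_pos: [632.6, 154.8, 241.7]
tcp_rot: [-180.0, 0.3, -88.5]
ft_force: [1.8, 0.3, 0.9]
finger_gap: 0.3
```

```bash
python3 -m jog '[[0,0.01,0.001,0,0],[0,0.02,0.003,0,0],[0,0.032,0.006,0,0],[0,0.044,0.01,0,0],[0,0.056,0.015,0,0],[0,0.068,0.021,0,0],[0,0.08,0.029,0,0],[0,0.09,0.037,0,0]]'
python3 - <<'E'
from h import *
p=r.snapshot("side");save(p,"s10",(290,90,400,200),5)
E
```

```text
time: 21.45
tool_pos: [541.3, 152.5, 203.9]
tcp_rot: [180.0, 0.3, -88.5]
ft_force: [1.0, -0.4, 0.6]
finger_gap: -0.1
```

View pics/s10.png

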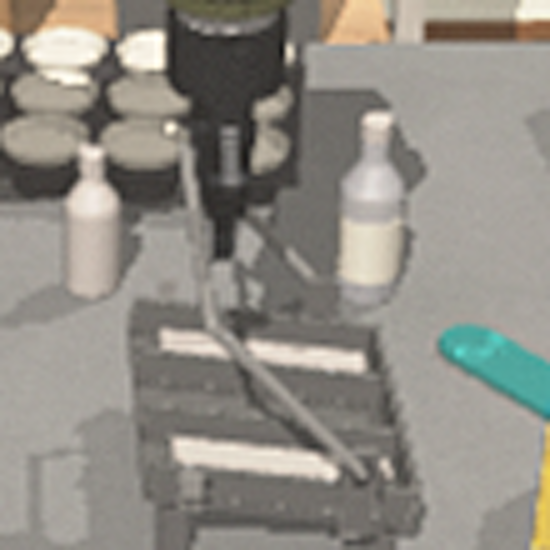

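The keeper is at about 50°, with its bar ahead of the fingers. I raise the tips over it and press it down along its arc.

```bash
python3 -m jog '[[0,-0.005,-0.01,0,0],[0,-0.005,-0.035,0,0],[0,0,-0.05,0,0],[0,0.018,-0.05,0,0],[0,0.02,-0.04,0,0],[0,0.02,-0.026,0,0],[0,0.027,-0.015,0,0],[0,0.034,-0.0055,0,0]]'
python3 -m jog '[[0,0.006,0.008,0,0],[0,0.012,0.015,0,0],[0,0.017,0.023,0,0],[0,0.022,0.031,0,0],[0,0.026,0.039,0,0],[0,0.029,0.047,0,0],[0,0.032,0.056,0,0]]'
python3 - <<'E'
from h import *
p=r.snapshot("side");save(p,"s11",(290,90,400,200),5)
E
```

```text
time: 22.3
tool_pos: [504.5, 151.5, 205.8]
tcp_rot: [179.6, 0.2, -88.5]
ft_force: [-4.0, -0.2, 5.6]
finger_gap: 0.1
time: 23.0
tool_pos: [472.0, 150.8, 149.6]
tcp_rot: [179.6, 0.2, -88.5]
ft_force: [0.4, 0.2, 1.1]
finger_gap: -0.4
```

I've used up my picture views, so I continue with the networks and force readings.

```bash
cat > bar.py <<'E'
from h import *
from scipy.optimize import least_squares
for k in range(2):
    p=r.snapshot("side");t=r.snapshot("top");c=dict(side=p,top=t)
    U={}
    for n,q in c.items():
        q["T"]=np.array(q["T"]);u=r.pinpoint(q,"bail_bar");print(n,[(np.round(x["uv"],1),round(x["conf"],2)) for x in u][:2])
        if u:U[n]=u[0]["uv"]
    if len(U)==2:
        f=least_squares(lambda X:np.concatenate([proj(c[n],X)-U[n] for n in U]),[500,150,120]);print(f.x.round(1),f.fun.round(1))
    for n,u in U.items():   # angle on the known arc
        f=min((np.hypot(*(proj(c[n],[625-152*np.cos(a),155.4-4.5*np.cos(a),85+152*np.sin(a)])-u)),np.degrees(a)) for a in np.linspace(-.1,2,400)); print(n,"angle",np.round(f,1))
s=r.sense();print(s["time"],s["tool_pos"].round(1),s["ft_force"].round(1))
E
python3 bar.py
```

```text
side [(array([314.7, 154.9]), 0.78)]
top []
side angle [ 0.2 17.5]
side [(array([311.9, 155.9]), 0.62), (array([384.2, 339.1]), 0.42)]
top []
side angle [ 2.1 14.8]
23.45 [472.5 150.9 150.5] [-0.  -0.4  0.2]
```

The bar is at about 16°, right under the fingertips, which matches the arc. I keep pressing it down.

```bash
python3 -m jog '[[0,0.0005,0.006,0,0],[0,0.001,0.012,0,0],[0,0.0015,0.018,0,0],[0,0.0015,0.023,0,0],[0,0.0015,0.028,0,0],[0,0.0015,0.032,0,0],[0,0.0015,0.034,0,0]]'
python3 -m jog '[[0,0,0.002,0,0],[0,0,0.003,0,0],[0,0,0.003,0,0]]' | egrep 'pos|force'
```

```text
time: 24.15
tool_pos: [470.6, 150.9, 115.9]
tcp_rot: [179.6, 0.2, -88.5]
ft_force: [-2.1, -0.3, 1.3]
finger_gap: -0.3
tool_pos: [470.6, 150.9, 112.8]
ft_force: [-0.9, 0.6, 0.1]
```

```bash
for i in 1 2 3; do python3 -m jog '[[0,0,0.0015,0,0],[0,0,0.0015,0,0]]' | egrep 'pos|force'; done
```

```text
tool_pos: [470.8, 151.0, 111.5]
ft_force: [0.1, -0.2, 0.4]
tool_pos: [471.0, 151.0, 111.2]
ft_force: [-5.3, -0.8, 11.2]
tool_pos: [471.1, 151.0, 111.1]
ft_force: [-7.3, -2.0, 13.9]
```

```bash
python3 -m jog '[[0,0,0.003,0,0],[0,0,0.0045,0,0],[0,0,0.0045,0,0]]' | egrep 'pos|force'; python3 -m jog '[[0,0,0.004,0,0],[0,0,0.006,0,0],[0,0,0.006,0,0]]' | egrep 'pos|force'
```

```text
tool_pos: [471.3, 151.1, 110.4]
ft_force: [-20.1, -4.7, 38.4]
tool_pos: [471.5, 151.2, 110.0]
ft_force: [-29.9, -7.3, 55.7]
```

That is a hard stop at bar height ≈ 84–85 mm, so it is home. I back off and check everything.

```bash
python3 -m jog '[[0,0,-0.01,0,0],[0,0,-0.04,0,0],[0,0,-0.09,0,0],[0.02,0.005,-0.14,0,0],[0.06,0.01,-0.19,0,0],[0.1,0.015,-0.22,0,0],[0.15,0.02,-0.22,0,0],[0.2,0.02,-0.22,0,0]]'
python3 -m jog '[[0.04,0,0,0,0],[0.085,0,0,0,0],[0.13,0.01,0,0,0],[0.175,0.02,0,0,0],[0.22,0.03,0,0,0],[0.26,0.04,0,0,0],[0.3,0.05,0,0,0],[0.3,0.05,0,0,0]]'
python3 bar.py
python3 - <<'E'
from h import *
t=r.snapshot("top");s=r.snapshot("side");print(r.sense()["time"])
o=dict(top=cv2.imread("pics/top0.png"),side=cv2.imread("pics/side0.png"))
for n,p in dict(top=t,side=s).items():
    p["T"]=np.array(p["T"]); save(p,n+"F")
    for l in "scraper_round scraper_square scraper_fork tray bottle_a case_box cutter bowl cup spatula".split():
        print(n,l,[(np.round(x["uv"],1).tolist(),round(x["conf"],2),ray(p,x["uv"],0).round().tolist()) for x in r.pinpoint(p,l)][:3])
    # predicted home crossbar ends and catches: dark-line profile across the bar, now vs. before
    for y in (-60,60):
        g=p["image"].mean(2); g0=o[n].mean(2); row=[]
        for z in (77,81,85,89,93) if n=="side" else (85,):
            for dx in ((0,) if n=="side" else (-24,-16,-8,0,8)):
                u=np.round(proj(p,[575-102+dx-.03*y,151+y,z])).astype(int); row.append((u.tolist(),int(g[u[1],u[0]]),int(g0[u[1],u[0]])))
        print(n,y,row)
E
```

```text
time: 26.45
tool_pos: [458.8, -36.7, 331.7]
tcp_rot: [179.9, 0.1, -88.3]
ft_force: [1.9, 0.2, -0.2]
finger_gap: -0.2
time: 27.25
tool_pos: [415.8, -342.2, 330.1]
tcp_rot: [179.8, 0.1, -88.6]
ft_force: [0.6, 0.2, -0.4]
finger_gap: 0.2
side [(array([312.1, 166.3]), 0.52)]
top [(array([257.1, 211.6]), 0.83), (array([324.4, 242.8]), 0.72)]
[468.9 165.6  75.2] [-0.9  0.1  0.  -0.8]
side angle [ 0.4 -0. ]
top angle [4.8 6.9]
side [(array([278.5, 344. ]), 0.62), (array([314.3, 165. ]), 0.54)]
top [(array([257.3, 211.1]), 0.74)]
[  403.9   327.5 -1142.8] [21.1 -0.9  0.3 21.6]
side angle [177.3  -5.7]
top angle [4.3 7.5]
27.65 [ 418.2 -337.1  331.2] [ 0.4  0.6 -0.3]
27.75
top scraper_round [([242.4, 252.6], 0.91, [343.0, 217.0, 0.0]), ([224.9, 111.3], 0.76, [782.0, 288.0, 0.0]), ([388.2, 189.3], 0.65, [548.0, -227.0, 0.0])]
top scraper_square [([239.2, 172.7], 0.6, [589.0, 236.0, 0.0])]
top scraper_fork [([262.7, 177.6], 0.28, [576.0, 162.0, 0.0])]
top tray [([389.8, 189.3], 0.96, [548.0, -232.0, 0.0]), ([467.0, 160.5], 0.44, [643.0, -470.0, 0.0])]
top bottle_a [([182.4, 146.1], 0.78, [669.0,
[... 900 characters left out ...]
side bottle_a [([361.4, 147.1], 0.76, [670.0, 410.0, 0.0]), ([308.5, 146.0], 0.46, [462.0, 423.0, 0.0])]
side case_box [([405.8, 193.6], 0.82, [793.0, 103.0, -0.0])]
side cutter [([284.3, 222.0], 0.82, [380.0, -37.0, 0.0])]
side bowl [([281.1, 342.8], 0.73, [386.0, -489.0, 0.0])]
side cup [([409.3, 253.1], 0.6, [752.0, -188.0, 0.0])]
side spatula [([387.9, 339.0], 0.55, [646.0, -486.0, 0.0]), ([310.7, 146.0], 0.49, [470.0, 423.0, -0.0])]
side -60 [([313, 178], 146, 141), ([313, 177], 144, 144), ([313, 176], 146, 143), ([313, 175], 150, 143), ([313, 174], 153, 143)]
side 60 [([312, 159], 101, 162), ([312, 158], 106, 162), ([312, 157], 107, 165), ([312, 156], 108, 166), ([312, 155], 107, 167)]
```

Run:
```python
from h import *
print(r.sense()["time"]); print(r.hand_in())
```

```text
28.75
the job is handed in; nothing more can be done
None
```

I got the half-round scraper out of the rack and laid it flat in the dark baking tray, then swung the keeper forward and down onto its stop. The job is handed in at about 29 s of the 67 s allowed.

- **Scraper:** I dragged it out over the front edge with shut fingertips, pressing about 6 N, until about 40 mm stuck out. Then I gripped it across its width and carried it to the tray. The picture after release showed it flat inside the tray, and both cameras still find it there.
- **Keeper:** It went down to a hard stop with the crossbar about 84–85 mm high, against 85 mm when home. It held there under a firm press of about 56 N.
- **Other items:** The networks place the bottles, box, cutter, bowl, cup and spatula within about 2 cm of where they started, which is within their scatter.

**Weak or disagreeing checks:**
- **Keeper angle:** One side-camera reading put the keeper at about 0°, but the top camera fitted about 7° with a poor match of 4–5 pixels. The second side reading was a false detection. I relied on the hard stop and did not touch the bar again after letting go.
- **Scrapers in their slots:** My picture views had run out, so the final check came from the networks. They find the square scraper in its slot from both cameras. The fork scraper is found only with low confidence (0.28 and 0.43), and the top-camera hit falls on the middle slot instead. The last picture showing it clearly in its slot was before the keeper was lowered.

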